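Load the glass tile magazine

TASK

Load the tile magazine for the next run: push its red-knobbed selector rod in from the pulled-out position to the middle click, so that the two catches stand sprung over the mouth, then lay the two glass tiles (amber and green, in either order) flat into the mouth and press each one down against the spring follower until the catches snap over it. Leave both tiles held down level under the catches and the rod on its middle click, and do not knock over the glass bottle.

Things in the scene. Friction and masses are not known exactly. Their poses are not given: they have to be found in the camera images.
- magazine: the tile magazine, fixed to the bench; about 155 mm deep (with rod 250), 205 wide, 120 tall. Origin: on the bench under the centre of the mouth; x points from front (rod, blue housing) to back, y along the mouth's long side, z up. The housing in front spans x -90 to -48 mm and is 56 mm high; under the mouth are a coil spring and the follower plate
- mouth (a point): centre of the mouth, 120 mm above the magazine's origin. Four steel corner rails bound a clear space of 64 (magazine x) by 104 mm (y); they stand from the base to z 108 mm, then lips bent outward as lead-in up to z 120 mm. Between the rails the long sides are open over 68 mm, right down to the housing, so fingers holding a tile by its long edges can pass
- left_catch_tip (a point): tip of the left brass wedge catch, at its flat underside, z 65 mm, at the middle of the mouth's short +y end. 19 mm wide; its slope rises outward from the tip (z 67 mm) to z 83 mm. Rod out: at y 53 mm, clear of the mouth, holds nothing. Middle click: at y 45.5 mm and sprung; a tile pressed down wedges it outward and it snaps back over the tile once the tile's top is below z 65 mm
- right_catch_tip (a point): tip of the right catch, mirror image of the left one at the -y end. Spring, follower and both catches together resist a tile with about 5 to 15 N; a tile held by the catches is lifted against their undersides by the follower
- rod_knob (a point): centre of the red barrel knob, 26 mm diameter and 24 mm long, at the front end of the 10 mm steel selector rod, 35 mm above the bench and 143 mm in front of the magazine's origin when the rod is out. The rod lies along the magazine's x axis and is pushed in towards +x
- selector_rod (a joint): position of the selector rod: 0 fully out (where it starts), 0.015 m the middle click, 0.030 m fully in. It clicks into these three places: leaving one takes about 8 N, and let go within some 4 mm of a click it snaps there. Right in, the catches stand 15 mm farther in than with it out and block the mouth
- follower (a joint): how far the steel follower plate in the mouth is pressed down, 0 to 0.052 m. At 0 its flat top is at z 85 mm in the magazine's frame; its spring pushes up with 7 N there and 150 N/m more as it goes down. One tile held under the catches reads about 0.030, two about 0.040 m
- tile_amber_center (a point): centre of the amber glass tile with copper-foiled edges, a flat slab of 60 (its x) by 100 (its y) by 10 mm (z up), about 150 g; it starts flat on the bench to the left or right of the magazine. It goes into the mouth with its 100 mm along the magazine's y axis, either way round
- tile_green_center (a point): centre of the green glass tile with copper-foiled edges, same size and weight as the amber one, on the other side of the magazine at the start
- glass_bottle: heavy clear glass bottle with a green rubber band, 72 mm diameter, 140 mm tall, standing behind the right-hand tile; origin at the centre of its foot, z up. A bystander

How it is judged:
By the outcome, as a careful person would: the job done as asked, in the order asked, and still so for the second after the job is handed in, with the robot touching nothing.
It also fails if it takes over 72 s, if anything falls off the work surface, if the arm or the gripper's body presses on something with over 40 N, if the wrist force passes 120 N, or if a joint passes its speed limit or range.

ROBOT

A 7-joint arm with a two-finger parallel gripper is mounted at the origin on a cart in front of the work surface, level with it; the furniture and walls round the work are solid. World frame = base frame: x ahead of the robot, y to its left, z up, the work surface at z = 0. Lengths are in mm, angles in rad, forces in N, time in s.
With the tool pointing down it reaches from about 400 to 875 mm from the base axis. Payload 19.3 kg.
Tool frame: the origin (TCP) lies at the very end of the fingers, on their centre line; the grasp point (between the pads) lies 19 mm behind it (grip_point_offset is the z of the grasp point in the tool frame, in mm); z points along the fingers, y is the line along which they close (so a half turn about z gives the same grasp; the last joint's range is limited). The gripper opens to 85 mm and grips with 20 to 120 N. Pads are 22 mm wide; open, the fingers measure 114 mm over their backs; the gripper's body (76 mm by 85 mm) begins 54 mm behind the grasp point. The pads swing forward as they close: fully open they stand 13 mm farther back than shut.
Start: joints at [-1.276, 0.521, -0.036, 1.599, 0.021, 1.021, -0.113], TCP at [222.994, 583.856, 231.291] pointing down, gripper open.
Joint ranges: [-2.91, 2.91], [-0.3, 2.13], [-1.5, 1.42], [0.17, 2.43], [-1.26, 4.41], [0.16, 1.93], [-2.52, 2.52]. Speed limits (rad/s): [1.89, 1.89, 2.39, 2.39, 3.01, 3.01, 3.01].

INTERFACE

Orientations are given as a 3x3 rotation matrix whose columns are the frame's x, y, z axes.
In Python, from workcell import movep, movel, goto_joints, open_gripper, clamp, wait, inverse_kinematics, read_state, camera, PlanningError, finish_job, grip_point_offset gives the robot as it stands. Calls block until the motion is done:
- movep(position, orientation): joint-space move of the TCP to a pose.
- movel(position, frame=None, max_speed=150, guard=None): straight line of the TCP; frame=None keeps the orientation; max_speed is the mean speed in mm/s. With guard (N) it stops when the force on the tool has changed by that much, and returns True; else False.
- goto_joints(angles): joint-space move.
- open_gripper() and clamp(): open the fingers fully, or close them until they stop; the grip force is fixed at half the most.
- wait(seconds).
- inverse_kinematics(position, orientation): joint angles nearest the present ones, or None.
- read_state(): the state.
- camera(name): name is "scene" or "top" or "wrist"; returns a dict with "image" (400x640x3 uint8, blue, green, red), "range_z" (400x640 float32, mm along the optical axis (not along the pixel's ray), 0 where there is no reading), "fx", "fy", "cx", "cy" (pixels), "cam_to_world" (4x4, takes a point from camera to world coordinates). Camera axes: x right, y up, looking along -z (the intrinsics and any distortion apply to the point x, -y, -z); pixel columns grow to the right and rows downward; lengths in mm; the calibration is good to about 2 mm. A picture is of the moment at which its call begins.
A pose or a line that the arm cannot do raises PlanningError and nothing moves.
- finish_job(): hands the job in; it is judged then, once.
The state is a dict: "time": time; "qpos": joint angles; "qvel": joint speeds; "joint_efforts": joint torques, N m; "eef_pos": TCP position; "tool_rot": TCP orientation; "ft_force": force on the tool from outside, world axes, zero at the start; "torque": the same for the moment, N m; "finger_gap": finger opening in mm; "gripper_force": force on a finger pad.
Only numpy, scipy, OpenCV 4.12 (cv2) and the standard library are available. Lean on these libraries where they do the work, as an engineer would, in place of code of your own. Each camera call takes 0.05 s, during which the arm holds its last target. There are 200 camera calls.

## Working session

There is one attempt and no reset: what is moved stays moved. The work goes in short steps, each a Python script; the robot and the scene stay as the last script left them, time stands still between calls to the robot, and variables do not carry over. Pictures are saved under pics/ and viewed, at most 10 in all, crops included, and the job is handed in when it is done.

```bash
ls; mkdir -p pics; python3 - <<'E'
from workcell import *
import cv2,numpy as np
for n in("top","scene"):
    c=camera(n); cv2.imwrite(f"pics/{n}0.png",c["image"]); np.savez(f"pics/{n}0.npz",**c)
    print(n,c["fx"],c["cx"],c["cy"],np.round(c["cam_to_world"],3).tolist(), [k for k in c])
s=read_state();print(s["time"],s["finger_gap"],s["tool_rot"],grip_point_offset)
E
```

```text
pics
top 369.13773516796147 322.3520212962304 199.7479075655201 [[-0.019, 0.98, -0.197, 413.112], [-0.999, -0.026, -0.03, -4.571], [-0.034, 0.196, 0.98, 976.38], [0.0, 0.0, 0.0, 1.0]] ['image', 'range_z', 'fx', 'fy', 'cx', 'cy', 'cam_to_world']
scene 471.6617545439171 320.441857029781 200.46416178644637 [[0.865, 0.255, -0.432, 71.843], [-0.501, 0.401, -0.767, -929.141], [-0.022, 0.88, 0.475, 691.228], [0.0, 0.0, 0.0, 1.0]] ['image', 'range_z', 'fx', 'fy', 'cx', 'cy', 'cam_to_world']
0.1 85.27680222029561 [[-9.34190674e-01  3.56773998e-01 -3.14161369e-04]
 [ 3.56774131e-01  9.34190138e-01 -1.00303117e-03]
 [-6.43689875e-05 -1.04910701e-03 -9.99999448e-01]] -18.700000000000003
```

View pics/top0.png

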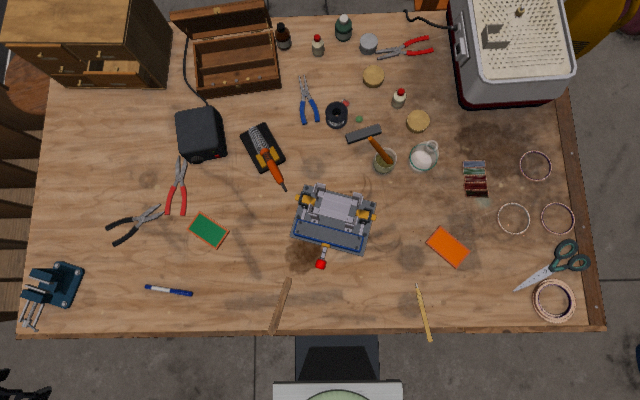

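View pics/scene0.png

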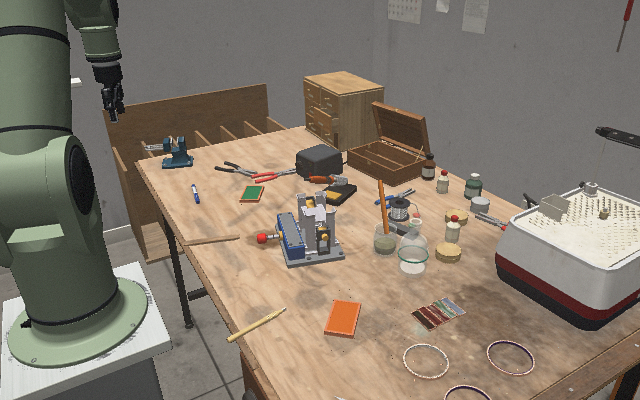

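The top view shows the magazine mouth at about (335,210), the knob at (321,265), the green tile at (209,231), the amber tile at (448,247) and the bottle at (422,157). Next I turn these into poses.

```bash
cat > h.py <<'E'
import numpy as np,cv2
def cloud(c):
    v,u=np.mgrid[:400,:640]; z=c["range_z"].astype(float)
    P=np.stack([(u-c["cx"])/c["fx"]*z,-(v-c["cy"])/c["fy"]*z,-z],-1)
    T=c["cam_to_world"]; W=P@T[:3,:3].T+T[:3,3]; W[z==0]=np.nan
    return W
def blob(c,lo,hi,roi=None,zr=(-20,200)):
    """world points with HSV colour in range"""
    h=cv2.cvtColor(c["image"],cv2.COLOR_BGR2HSV); W=cloud(c)
    m=cv2.inRange(h,np.array(lo),np.array(hi))>0
    if roi: k=np.zeros_like(m); k[roi[1]:roi[3],roi[0]:roi[2]]=1; m&=k
    m&=np.nan_to_num(W[...,2],nan=-999)>zr[0]; m&=np.nan_to_num(W[...,2],nan=999)<zr[1]
    return W[m],m
def rect(p):
    (x,y),(a,b),t=cv2.minAreaRect(p[:,:2].astype(np.float32))
    if a<b: a,b,t=b,a,t+90   # t = angle of the long axis
    return np.round([x,y,a,b,(t+90)%180-90],1),np.round(np.median(p[:,2]),1)
def RT(yaw):
    """tool down, tool y (closing line) at world angle yaw (rad)"""
    y=np.array([np.cos(yaw),np.sin(yaw),0]); z=np.array([0,0,-1.]); return np.stack([np.cross(y,z),y,z],1)
E
python3 - <<'E'
from h import *
c={k:v for k,v in np.load("pics/top0.npz").items()}
for n,lo,hi,roi in(("green",(40,80,40),(90,255,255),(180,205,235,255)),("amber",(3,150,100),(25,255,255),(420,220,475,270)),("knob",(0,170,80),(6,255,255),(305,250,335,275)),("blue",(100,90,30),(125,255,255),(285,205,375,260))):
    p,m=blob(c,lo,hi,roi); print(n,len(p),*rect(p), p.mean(0).round(1))
W=cloud(c); print("bottle",W[157,422],W[163,422])
R=W[180:260,285:385].reshape(-1,3)
for a,b in((75,95),(105,130),(50,62)):
    q=R[(R[:,2]>a)&(R[:,2]<b)]; print(a,b,len(q),*rect(q),q.mean(0))
cv2.imwrite("pics/mag.png",cv2.resize(c["image"][170:280,270:400],None,fx=6,fy=5,interpolation=cv2.INTER_CUBIC)[:600,:800])
E
```

```text
green 619 [534.4 333.5  91.1  49.6  56.2] 9.5 [533.9 332.9   9.5]
amber 945 [ 475.7 -296.8  102.7   60.8   46.6] 9.1 [ 475.3 -295.4    9. ]
knob 86 [437.4  32.8  24.9  22.5  68. ] 44.3 [437.8  32.8  43.1]
blue 326 [510.4  11.9 177.   45.3  72.8] 50.5 [505.   11.3  47.7]
bottle [ 690.67536757 -225.57047357   96.84770956] [ 678.58514787 -227.2074271    85.87004841]
75 95 1242 [574.3  -7.8 204.8  69.2  73.8] 84.4 [575.87593419  -8.0751382   84.3468177 ]
105 130 270 [584.9  23.6 185.5  80.8  73.9] 116.2 [580.12137529  -4.90697439 115.40435653]
50 62 1083 [548.    0.8 174.4 121.6  74.2] 53.5 [510.8507617    9.97019991  53.56396115]
```

View pics/mag.png

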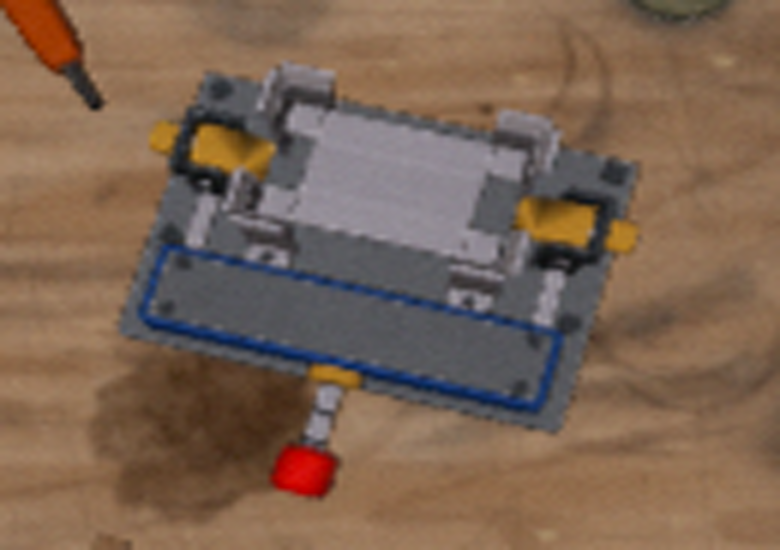

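Magazine origin is about (575,-8), with its x axis at -16.1° to world x. The knob position agrees with this. Next I look at the mouth from above with the wrist camera.

```bash
cat >> h.py <<'E'
from workcell import *
def best(pos,yaw):
    """orientation (of the two half-turn equivalents) with the last joint best in range"""
    o=[]
    for a in(yaw,yaw+np.pi):
        q=inverse_kinematics(list(pos),RT(a))
        if q is not None: o.append((abs(q[6]),a,q))
    return min(o,key=lambda t:t[0])
def look(name):
    c=camera("wrist"); cv2.imwrite(f"pics/{name}.png",c["image"]); np.savez(f"pics/{name}.npz",**c); return c
E
python3 - <<'E'
from h import *
a=np.radians(-16.1)
for n,p,y in(("mouth",(575,-8,300),a),("knob",(438,32,16),a+np.pi/2),("g",(534,333,0),np.radians(-33.8)),("am",(475,-296,0),np.radians(-43.4))):
    try: b=best(p,y); print(n,round(np.degrees(b[1])),np.round(b[2],2))
    except ValueError: print(n,"none")
b=best((575,-8,300),a)
movep([575,-8,300],RT(b[1]))
s=read_state();print(s["time"],s["eef_pos"])
c=look("w1");print(c["fx"],np.round(c["cam_to_world"],2).tolist())
E
```

```text
mouth -16 [-0.53  0.44  0.63  1.67 -0.28  1.12 -0.1 ]
knob 74 [-0.2   0.63 -0.02  2.21  0.03  0.29  1.05]
g -34 [-0.83  0.86  0.28  1.73 -0.37  0.61 -0.93]
am -43 [ 0.29  0.78  0.23  1.92 -0.36  0.48  0.02]
2.5583 [575.03736159  -6.91068    299.77500897]
356.0658203593436 [[0.96, 0.26, 0.07, 594.63], [-0.28, 0.92, 0.26, 58.47], [0.0, -0.27, 0.96, 443.37], [0.0, 0.0, 0.0, 1.0]]
```

View pics/w1.png

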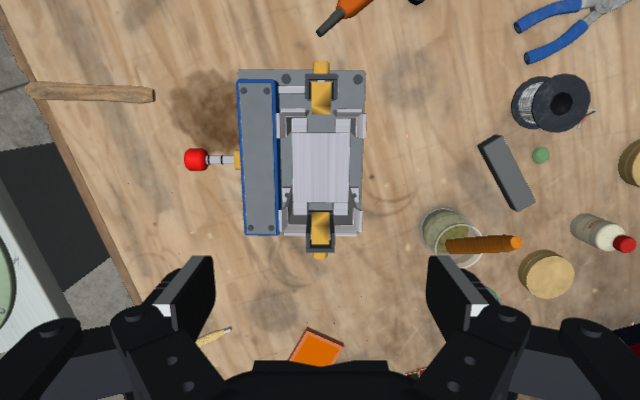

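The wrist view shows the mouth at (320,160), the knob at (195,160) and the catches at (321,95) and (320,230). I'll measure it from the depth data.

```bash
python3 - <<'E'
from h import *
c=dict(np.load("pics/w1.npz")); W=cloud(c)
a=np.radians(-16.1)
def show(a):
    X=np.array([np.cos(a),np.sin(a)]); Y=np.array([-X[1],X[0]])
    R=W[40:280,170:400].reshape(-1,3); R=R[~np.isnan(R[:,0])]
    d=R[:,:2]-[575,-8]; L=np.c_[d@X,d@Y,R[:,2]]
    for n,lo,hi,bx in(("follower",80,92,(-40,40,-60,60)),("housing",50,62,(-110,-44,-120,120)),("rails",112,128,(-60,60,-80,80)),("base",3,20,(-50,80,-110,110))):
        m=(L[:,2]>lo)&(L[:,2]<hi)&(L[:,0]>bx[0])&(L[:,0]<bx[1])&(L[:,1]>bx[2])&(L[:,1]<bx[3]); q=L[m]
        print(n,m.sum(),np.percentile(q,[1,99],axis=0).round(1).tolist(),np.median(q[:,2]).round(1),rect(R[m])[0])
show(a)
p,_=blob(c,(0,170,80),(6,255,255),(170,140,215,180)); print("knob",rect(p),p.mean(0))
p,_=blob(c,(15,150,80),(30,255,255),(300,50,345,265)); d=p[:,:2]-[575,-8]
print("brass loc", np.percentile(d@[np.cos(a),np.sin(a)],[2,98]),np.percentile(d@[-np.sin(a),np.cos(a)],[2,98]))
s=read_state();print(s["eef_pos"],s["time"])
E
```

```text
follower 5023 [[-30.0, -51.9, 81.6], [32.4, 49.1, 90.1]] 86.0 [575.1 -12.8 110.8  71.2  73.2]
housing 5693 [[-87.4, -82.7, 50.5], [-47.5, 86.8, 57.0]] 54.7 [510.5  11.9 173.6  41.6  73.8]
rails 1494 [[-38.7, -59.3, 112.2], [40.9, 60.5, 121.6]] 118.7 [576.3  -8.1 120.4  80.5  73.7]
base 4252 [[-47.1, -65.7, 12.3], [52.0, 99.6, 18.9]] 14.9 [587.9 -11.3 217.3 126.1  74. ]
knob (array([430.8,  33.2,  42.4,  25.8,  -6.5]), np.float64(46.1)) [440.66621513  32.93116512  45.3846844 ]
brass loc [-7.87188015  9.40840621] [-98.90228221 100.91397455]
[575.04835615  -7.0402558  299.83210203] 2.6083
```

```bash
cat >> h.py <<'E'
YAW=np.radians(-16.2); X=np.array([np.cos(YAW),np.sin(YAW),0]); Y=np.array([-X[1],X[0],0]); O=np.array([576.3,-7.4,0])
def st(t=""):
    s=read_state(); print(t,round(s["time"],2),np.round(s["eef_pos"],1),"gap",round(s["finger_gap"],1),"F",np.round(s["ft_force"],1),"g",round(s["gripper_force"],1)); return s
E
python3 - <<'E'
from h import *
k=O-143*X; R=RT(YAW+np.pi/2)
movep(list(k+[0,0,110]),R); movel(list(k+[0,0,14]),guard=15); st("down")
clamp(); st("grip")
movel(list(k+15*X+[0,0,14]),max_speed=40); st("pushed")
open_gripper(); st("open")
movel(list(k+15*X+[0,0,130])); st()
movep(list(k+15*X-60*X+[0,0,250]) if 0 else list(O-40*X+[0,0,300]),RT(YAW)); c=look("w2"); st()
p,_=blob(c,(0,170,80),(6,255,255),None,(20,70)); q=(p-O); 
s=np.c_[q@X,q@Y]; s=s[(abs(s[:,1])<40)&(s[:,0]<-90)]; print("knob x",np.percentile(s[:,0],[2,50,98]),s.mean(0))
p,_=blob(c,(15,150,80),(30,255,255),None,(55,95)); q=p-O; y=q@Y; k=(abs(q@X)<15)
print("catch inner tips",np.percentile(y[k&(y>0)],2),np.percentile(y[k&(y<0)],98))
E
```

```text
down 4.67 [439.4  32.5  14.5] gap 85.2 F [ 0.  -0.  -0.4] g 0.0
grip 5.26 [439.3  32.9  14.3] gap 23.8 F [-1.5  2.4 10.1] g 58.4
pushed 5.78 [453.8  28.6  14.3] gap 24.1 F [0.  2.8 8.6] g 58.8
open 6.41 [453.4  28.3  14. ] gap 85.6 F [ 0.2 -0.4  0.3] g 0.0
 7.33 [453.   28.3 129.4] gap 85.5 F [-0.2 -0.4  0.8] g 0.0
 8.66 [537.5   3.8 299.2] gap 84.9 F [-0.3 -0.4 -0.5] g 0.0
knob x [-138.59888429 -126.86897456 -116.47672515] [-126.94050718    1.05707443]
catch inner tips 46.195388834612864 -46.56693333568737
```

The rod is on its middle click: the knob reads x −127 and the catch tips are at ±46. Next is the amber tile.

```bash
cat >> h.py <<'E'
def find(c,col):
    lo,hi=dict(amber=((3,120,70),(25,255,255)),green=((40,70,40),(90,255,255)))[col]
    h=cv2.cvtColor(c["image"],cv2.COLOR_BGR2HSV); W=cloud(c)
    m=cv2.inRange(h,np.array(lo),np.array(hi))
    n,l,s,cen=cv2.connectedComponentsWithStats(m)
    i=1+np.argmax(s[1:,4]); k=l==i; k&=~np.isnan(W[...,2]); p=W[k]
    return rect(p[abs(p[:,2]-np.median(p[:,2]))<6])
E
python3 - <<'E'
from h import *
p=np.array([476,-296,0.]); movep(list(p+[0,0,260]),RT(np.radians(-43.4)))
c=look("w3"); st(); print(find(c,"amber"))
E
```

```text
9.88 [ 477.  -294.5  260. ] gap 85.3 F [-0.1  0.2 -0.7] g 0.0
(array([ 476.9, -296.4,   98.5,   59.9,   46.7]), np.float64(10.6))
```

View pics/w3.png

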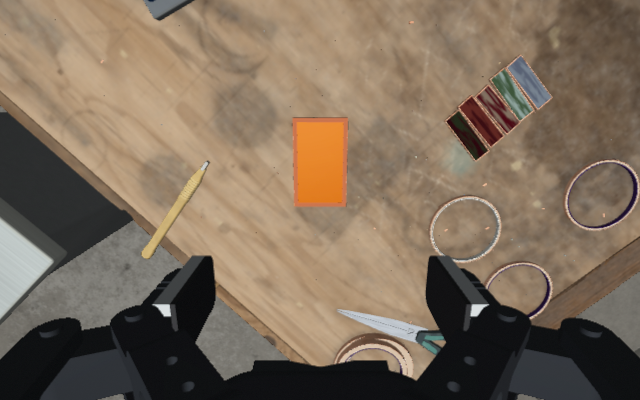

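The amber tile is at pixels (293–348, 117–207), with nothing around it. Grasping now.

```bash
python3 - <<'E'
from h import *
p=np.array([476.9,-296.4,0.]); R=RT(np.radians(-43.3))
movel(list(p+[0,0,60]),R); st(); movel(list(p+[0,0,-1]),max_speed=60,guard=15); st("down")
clamp(); st("grip"); movel(list(p+[0,0,200])); st("lift")
c=look("w4"); print(find(c,"amber"))
E
```

```text
11.37 [ 477.3 -296.6   60.7] gap 85.8 F [ 0.2 -0.4  0.1] g 0.0
down 12.53 [ 477.1 -296.5   -0.7] gap 85.1 F [-0.1  0.1 -1. ] g 0.0
grip 12.93 [ 4.771e+02 -2.964e+02 -3.000e-01] gap 57.9 F [-2.2  3.1 13.7] g 61.4
lift 14.42 [ 476.6 -296.2  199.3] gap 58.1 F [-0.1 -0.1 -1.9] g 64.2
(array([ 478.6, -295.8,   96.9,   60.2,   46.7]), np.float64(210.1))
```

View pics/w4.png

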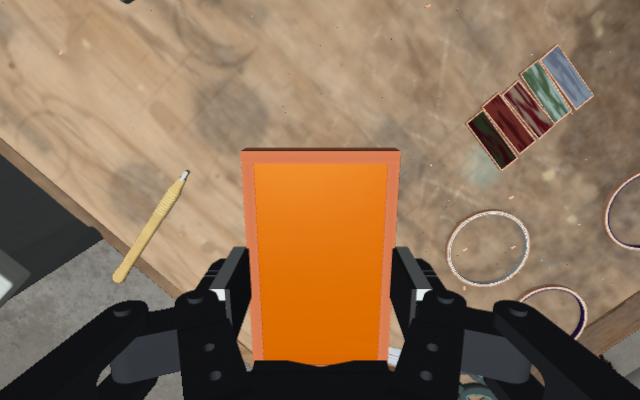

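The amber tile is held level between the pads. Now I insert it.

```bash
python3 - <<'E'
from h import *
c=dict(np.load("pics/w4.npz")); s=read_state(); p,_=blob(c,(3,120,70),(25,255,255),None,(203,216))
d=(p-s["eef_pos"])@s["tool_rot"]; print("tile in tool",np.percentile(d,[.5,99.5],axis=0).round(1).tolist())
R=RT(YAW); movep(list(O+[0,0,200]),R); st("above")
print(movel(list(O+[0,0,125]))); st()
print(movel(list(O+[0,0,90]),max_speed=50,guard=20)); st("in")
E
```

```text
tile in tool [[-43.8, -28.2, -12.4], [50.0, 30.6, -6.7]]
above 15.63 [576.1  -9.2 200.1] gap 58.0 F [-0.5 -0.2 -1.6] g 64.2
False
 16.28 [576.6  -8.2 125.6] gap 57.6 F [-0.2  0.4 -0.7] g 64.2
False
in 17.13 [576.4  -7.5  90.1] gap 57.5 F [ 0.3  0.6 -0.6] g 64.2
```

In the rails with no contact. Pressing.

```bash
python3 - <<'E'
from h import *
for z in(70,58,51.5):
    g=movel(list(O+[0,0,z]),max_speed=40,guard=35); st(f"{z} {g}")
    if g: break
E
```

```text
70 False 17.78 [576.8  -7.4  70.1] gap 57.7 F [-0.1 -0.2  7.2] g 65.2
58 False 18.23 [576.8  -7.4  57.9] gap 57.7 F [1.4 1.  5. ] g 65.0
51.5 False 18.55 [576.8  -7.4  51.5] gap 57.6 F [-1.2  1.   9.5] g 65.4
```

```bash
cat >> h.py <<'E'
def check(col,name):
    """height, level and centre of the tile in the magazine"""
    c=look(name); lo,hi=dict(amber=((3,120,70),(25,255,255)),green=((40,70,40),(90,255,255)))[col]
    p,_=blob(c,lo,hi,None,(30,100)); d=p-O; L=np.c_[d@X,d@Y,p[:,2]]; L=L[(abs(L[:,0])<32)&(abs(L[:,1])<44)]
    A=np.c_[L[:,:2],np.ones(len(L))]; k=np.linalg.lstsq(A,L[:,2],rcond=None)[0]
    print(col,len(L),"extent",np.percentile(L,[1,99],axis=0).round(1).tolist(),"z",k[2].round(1),"tilt mm/100mm",(k[:2]*100).round(2))
E
python3 - <<'E'
from h import *
open_gripper(); st("open"); movel(list(O+[0,0,150])); st(); movel(list(O+[0,0,300])); check("amber","w5"); st()
E
```

```text
open 18.94 [576.2  -7.4  51.3] gap 85.1 F [-0.4  0.3  0.2] g 0.0
 19.75 [575.9  -7.2 149.3] gap 85.2 F [-0.1  0.3  0.9] g 0.0
amber 4523 extent [[-27.3, -43.1, 63.9], [30.8, 43.8, 67.5]] z 65.7 tilt mm/100mm [ 0.16 -0.03]
 20.95 [576.   -7.4 299.1] gap 85.4 F [ 0.2  0.2 -0.4] g 0.0
```

View pics/w5.png

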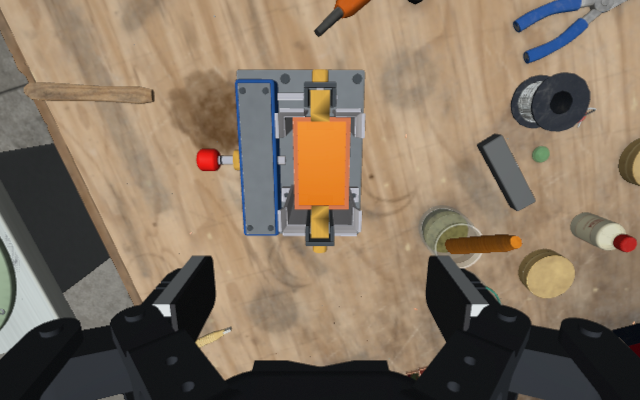

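The amber tile lies level at z 65 under both catches (tips at (320,115) and (320,208)). Next is the green tile.

```bash
python3 - <<'E'
from h import *
p=np.array([535,333,0.]); movep(list(p+[0,0,260]),RT(np.radians(-33.8)))
c=look("w6"); st(); r,z=find(c,"green"); print(r,z)
if 90<r[2]<104 and 48<r[3]<64:
    p=np.array([r[0],r[1],0]); R=RT(np.radians(r[4]-90))
    movel(list(p+[0,0,60]),R); movel(list(p+[0,0,-1]),max_speed=60,guard=15); st("down")
    clamp(); st("grip"); movel(list(p+[0,0,200])); s=st("lift")
    c=look("w7"); q,_=blob(c,(40,70,40),(90,255,255),None,(195,225))
    d=(q-s["eef_pos"])@s["tool_rot"]; print("tile in tool",np.percentile(d,[.5,99.5],axis=0).round(1).tolist())
    cv2.imwrite("pics/w67.png",cv2.resize(np.vstack([cv2.imread("pics/w6.png"),c["image"]]),(480,600)))
E
```

```text
22.3 [535.8 331.4 260.3] gap 85.4 F [ 0.5 -0.5 -0.7] g 0.0
[534.5 332.1  89.2  50.2  56.2] 10.5
```

The green mask excludes the copper foil (89×50 without it), so the centre still holds. Grasping.

```bash
python3 - <<'E'
from h import *
p=np.array([534.6,332.3,0]); R=RT(np.radians(-33.8))
movel(list(p+[0,0,60]),R); movel(list(p+[0,0,-1]),max_speed=60,guard=15); st("down")
clamp(); st("grip"); movel(list(p+[0,0,200])); s=st("lift")
c=look("w7"); q,_=blob(c,(40,70,40),(90,255,255),None,(195,225))
d=(q-s["eef_pos"])@s["tool_rot"]; print("tile in tool",np.percentile(d,[.5,99.5],axis=0).round(1).tolist())
E
```

```text
down 24.95 [534.8 332.4  -0.6] gap 85.4 F [ 0.4  0.7 -0.3] g 0.0
grip 25.34 [ 5.347e+02  3.325e+02 -2.000e-01] gap 57.8 F [-4.3 -1.3 11.2] g 62.1
lift 26.83 [534.3 332.1 199.2] gap 57.5 F [-1.1 -0.1 -2.3] g 64.3
tile in tool [[-43.8, -23.9, -12.1], [45.1, 26.0, -9.2]]
```

View pics/w7.png

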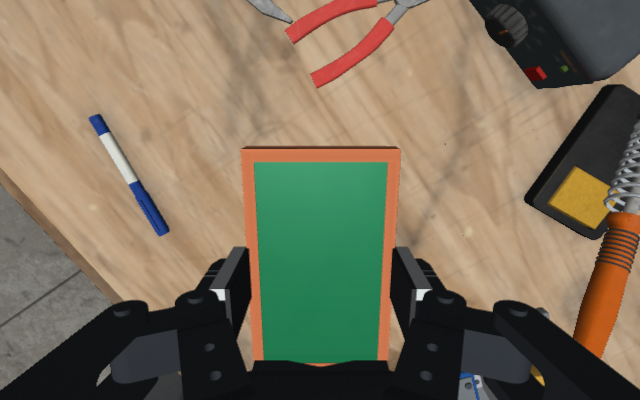

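The green tile is held exactly as the amber one was, with its far edge at row 147. I'll insert and press it the same way.

```bash
python3 - <<'E'
from h import *
movep(list(O+[0,0,200]),RT(YAW)); wait(.3); movel(list(O+[0,0,125])); st()
ok=True
for z,v in((90,50),(70,40),(58,40),(51.5,40)):
    g=movel(list(O+[0,0,z]),max_speed=v,guard=35); st(f"{z} {g}")
    if g: ok=False; break
if ok:
    wait(.2); st(); open_gripper(); st("open"); movel(list(O+[0,0,150])); movel(list(O+[0,0,300])); check("green","w8"); st()
    c=dict(np.load("pics/w8.npz")); p,_=blob(c,(0,170,80),(6,255,255),None,(20,70)); q=p-O; k=(abs(q@Y)<40)&(q@X<-90); print("knob x",np.median((q@X)[k]))
E
```

```text
29.12 [576.7  -7.6 125.6] gap 57.7 F [-0.8 -0.  -2.1] g 64.3
90 False 29.98 [576.4  -7.5  90.2] gap 58.0 F [ 0.2  0.2 -3.3] g 64.3
70 False 30.62 [576.3  -7.5  69.6] gap 57.8 F [ 1.  -1.1 -0.6] g 64.5
58 False 31.07 [577.   -7.4  58.2] gap 57.9 F [2.4 0.8 4.5] g 65.4
51.5 False 31.39 [577.   -7.4  51.8] gap 57.8 F [0.6 0.1 8.8] g 65.8
 31.59 [577.   -7.4  51.9] gap 57.9 F [1.  0.4 9.3] g 65.8
open 31.98 [576.1  -7.4  51.3] gap 85.8 F [-0.5 -0.   1. ] g 0.0
green 3802 extent [[-22.7, -42.9, 63.9], [26.3, 43.8, 67.3]] z 65.6 tilt mm/100mm [ 0.02 -0.14]
 33.99 [575.9  -7.3 299.1] gap 85.8 F [ 0.7 -0.9 -0.1] g 0.0
knob x -126.18272929712424
```

```bash
ls pics
```

```text
mag.png
scene0.npz
scene0.png
top0.npz
top0.png
w1.npz
w1.png
w2.npz
w2.png
w3.npz
w3.png
w4.npz
w4.png
w5.npz
w5.png
w6.npz
w6.png
w7.npz
w7.png
w8.npz
w8.png
```

View pics/w8.png

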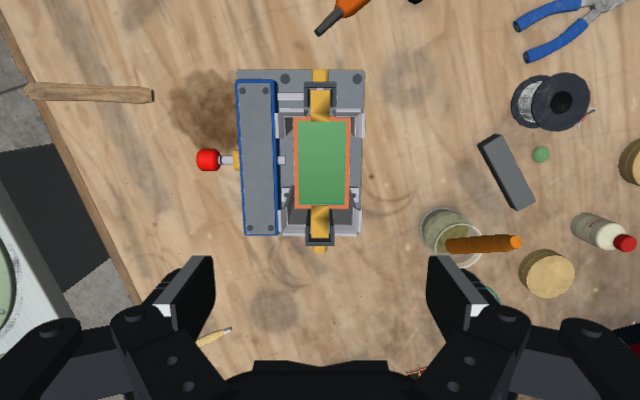

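The green tile is level at z 65 under both catches, with the amber one beneath it, and the knob is still on the middle click at (207,160). Handing in.

```bash
python3 -c "
from workcell import *
print(finish_job())"
```

```text
the job is handed in; nothing more can be done
None
```

The job is handed in at about 34 s: the rod is on its middle click, and both tiles are held level under the catches, green on top of amber. I never went near the bottle, though I took no final picture of it.

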